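# Unscrew a bench blender's drive spindle and hang it on its stand

### The job

Take the drive spindle out of the blender's motor base for cleaning. It is screwed in and nobody remembers which way it undoes, so try it gently both ways, never forcing it against the end of its thread; once it is loose, draw it straight up out of its sleeve, carry it upright, slide it into the open fork of the parts stand and leave it hanging there by its disc. Leave the two beakers where they stand.

Things in the scene. Friction and masses are not known exactly. Their poses are not given: they have to be found in the camera images.
- blender: white square motor base of a bench blender, fixed, 156 x 156 x 90 mm high, grey skirt, black knob on its -x face, four grey corner blocks up to 99 mm, and at its centre an aluminium collar, 61 mm diameter, up to 110 mm. Origin: centre of its underside, z up. The spindle's shaft stands in a 20 mm vertical bore on this z axis.
- collar (a point): centre of the collar's open top, 110 mm above the bench, on the bore's axis. Inside is a coarse thread of unmarked hand. Tightening way: stops dead within 0.15 rad (over 2.5 N m there is forcing). Loosening way: turns easily (under 0.4 N m), climbs 0.5 mm per 0.1 rad, and can be lifted once turned 1.2 to 2.1 rad from the start
- spindle: drive spindle, 145 mm long, 0.2 to 0.4 kg, upright in the base. Origin: lower end of its shaft, z up its axis. Steel shaft 18 mm diameter up to z = 70 mm; neck 26 mm diameter to 100 mm, with two thread lugs at z = 73 to 79 mm reaching 22 mm out along +x and -x; aluminium disc 62 mm diameter, 100 to 105 mm; orange grip bar on top. Tight, its origin is 20 mm above the bench.
- grip_bar (a point): centre of the spindle's orange grip bar, 125 mm above the spindle's origin; the bar is 64 mm long (spindle's x), 14 mm wide (its y) and 40 mm high, standing on the disc, 105 to 145 mm above the origin
- shaft_tip (a point): lower end of the spindle's shaft (the spindle's origin); lifting the spindle 90 mm from tight brings it out of the collar's top
- stand: grey parts stand, fixed: base plate 150 x 110 x 12 mm, a post 60 mm wide at x = 48 to 62 mm, 143 mm high, and two level steel prongs 9 mm wide, 7 mm thick, tops at 150 mm, from the post to x = -48 mm, with a 34 mm gap between them, open at the -x end. Origin: on the bench midway between the prongs, z up.
- fork_seat (a point): the spindle's place: 150 mm above the stand's origin, midway between the prongs, level with their tops. The neck slides into the gap from the -x end, lugs below the prongs, and the disc's underside comes to rest here
- beaker_a: empty glass beaker, 64 mm diameter, 85 mm high, origin at the centre of its underside
- beaker_b: empty glass beaker, 56 mm diameter, 70 mm high, origin at the centre of its underside
There are look-alikes about, which are no part of the job. What is shaped like the spindle but turquoise or yellow is not meant. What is shaped like the stand but blue is not meant.

How it is judged (in metres and radians):
On the way, in this order (a step that is already met when the one before it is completed fails the run):
1. the spindle is unscrewed: turned at least 0.8 rad from tight while still in its sleeve (angle between the x axis of spindle and the x axis of blender, either way round above 0.8 rad and z of shaft_tip in the frame of collar below -0.05 m and horizontal distance between shaft_tip and collar below 0.006 m), for 0.1 s.
2. the spindle is drawn up clear of the collar, upright (z of shaft_tip in the frame of collar above 0 m and angle between spindle's own z axis and vertical below 0.25 rad), for 0.1 s.
At the end, for the whole second after the job is handed in: the spindle hangs at rest and upright (within 0.12 rad) in the stand's fork, its disc lying on the prongs (height within 5 mm) and its axis within 25 mm of the marked place (z of shaft_tip in the frame of fork_seat between -0.105 and -0.095 m and horizontal distance between spindle and fork_seat below 0.025 m and angle between spindle's own z axis and vertical below 0.12 rad and linear speed of spindle below 0.03 m/s and contact force between spindle and stand above 0.5 N); the robot touches nothing.
It fails at once if the spindle is tipped more than 0.4 rad (angle between spindle's own z axis and vertical above 0.4 rad).
It fails at once if the spindle is forced in its thread or sleeve (more than 220 N on the blender) (contact force between spindle and blender above 220 N).
It fails at once if a beaker is pushed more than 30 mm (distance of any of beaker_a, beaker_b from where it was at the start of the episode above 0.03 m).
It also fails if it takes over 58 s, if anything falls off the work surface, if the arm or the gripper's body presses on something with over 40 N, if the wrist force passes 120 N, or if a joint passes its speed limit or range.

### The arm

A 6-joint arm with a two-finger parallel gripper is mounted at the origin on the work surface. World frame = base frame: x ahead of the robot, y to its left, z up, the work surface at z = 0. Lengths are in mm, angles in rad, forces in N, time in s.
With the tool pointing down it reaches from about 350 to 875 mm from the base axis. Payload 4.2 kg.
Tool frame: the origin (TCP) lies at the very end of the fingers, on their centre line; the grasp point (between the pads) lies 19 mm behind it; z points along the fingers, y is the direction in which the jaws open and shut (so a half turn about z gives the same grasp; the last joint's range is limited). The gripper opens to 85 mm and grips with 20 to 120 N. Pads are 22 mm wide; open, the fingers measure 114 mm over their backs; the gripper's body (76 mm by 85 mm) begins 54 mm behind the grasp point. The pads swing forward as they close: fully open they stand 13 mm farther back than shut.
Start: joints at [-1.043, 0.385, 0.008, 0, -1.194, -0.259], TCP at [166.001, -602.53, 231.312] pointing down, gripper open.
Joint ranges: [-3.14, 3.14], [-1.21, 2.06], [-1.07, 1.41], [-3.16, 2.05], [-2.99, -0.16], [-3.1, 3.1]. Speed limits (rad/s): [2.79, 2.79, 3.14, 3.14, 3.14, 3.14].

### API

Orientations are given as a unit quaternion [x, y, z, w].
In Python, from bench import read_state, get_image, camera_params, job_done gives the robot as it stands.
- The arm moves only by the tool send_rows, never from a script. Its arguments are lists of equal length, an entry for each row: "translation": the shift along the tool's x, y, z in m, a list of three; "yaw": the turn about the tool's z in degrees; "fingers": the closure in counts, from 0 (fully open) to 255 (shut). A call has 1 to 12 rows; each row is the pose to reach, as a shift and turn from the pose measured when the call began, along the tool's axes at that moment; what a row does not reach only later rows make up. A row lasts 1/10 s, in which the tool goes at most 50 mm and 8.59 degrees, less where a joint would pass 70% of its speed; a pose out of reach is approached as far as the arm can. A call with a gripper value outside its range is refused whole. The fingers move at their own pace and stop on an object; the grip force is fixed at half the most. Time passes only in rows, so rows that repeat a pose let the fingers close. It gives the time, the measured TCP pose, the force and the opening at its end, in the units of the state.
- read_state(): the state, without advancing time (a new reading comes with each control period).
- get_image(name): name is "scene" or "top"; returns the picture (480x640x3 uint8, blue, green, red); there is no depth.
- camera_params(name): a dict with "mtx" (3x3 intrinsics, pixels), "rvec" (rotation vector, rad) and "tvec" (3), from world to camera coordinates, as OpenCV has them. Camera axes: x right, y down, z forward; pixel columns grow to the right and rows downward; lengths in mm; the calibration is good to about 2 mm. A picture is of the moment at which its call begins. camera_params takes no time and is no camera call.
- job_done(): hands the job in, once; it reports no verdict.
The state is a dict: "clock": time; "joints": joint angles; "joint_vel": joint speeds; "joint_efforts": joint torques, N m; "position": TCP position; "ee_rot": TCP orientation; "contact_force": force on the tool from outside, world axes, zero at the start; "wrist_torque": the same for the moment, N m; "gripper_width": finger opening in mm.
Only numpy, scipy, OpenCV 4.12 (cv2) and the standard library are available. Lean on these libraries where they do the work, as an engineer would, in place of code of your own. Each camera call takes 0.05 s, during which the arm holds its last target.

## Working session

There is one attempt and no reset: what is moved stays moved. The work goes in short steps, Python scripts to look and compute and a tool call to move; the robot and the scene stay as the last step left them, time stands still between calls to the robot, and variables do not carry over. Pictures are saved under pics/ and viewed, and the job is handed in when it is done.

Besides the shell and the picture viewer there is one more tool, called after ">>>" by a JSON object that holds its "op" and its "data". send_rows: Moves the arm, as the interface text tells. Its arguments: {"type":"object","properties":{"translation":{"type":"array","items":{"type":"array","items":{"type":"number"}}},"yaw":{"type":"array","items":{"type":"number"}},"fingers":{"type":"array","items":{"type":"number"}}},"required":["translation","yaw","fingers"]}

```bash
mkdir -p pics; ls; python3 - <<'E'
from bench import *
import cv2,json
for n in("scene","top"):
    im=get_image(n);cv2.imwrite(f"pics/{n}0.png",im)
    print({k:__import__('numpy').round(v,4).tolist() for k,v in camera_params(n).items()})
print(read_state())
E
```

```text
pics
{'mtx': [[441.6145, 0.0, 327.1847], [0.0, 441.6145, 239.6424], [0.0, 0.0, 1.0]], 'rvec': [0.7404, 2.7303, -0.9237], 'tvec': [431.8406, -132.6926, 973.9266]}
{'mtx': [[611.8164, 0.0, 327.0803], [0.0, 611.8164, 233.5572], [0.0, 0.0, 1.0]], 'rvec': [2.1348, -2.1957, 0.1293], 'tvec': [17.5128, 526.5935, 1270.1316]}
{'clock': 0.1, 'joints': array([-1.04340214e+00,  3.85486992e-01,  6.77650831e-03, -4.01192974e-04,
       -1.19400819e+00, -2.58598044e-01]), 'joint_vel': array([ 0.0011447 , -0.00321678,  0.00544217,  0.00380572, -0.0007203 ,
        0.00163593]), 'joint_efforts': array([-2.00389608e-03, -3.93317950e+01,  1.88928705e+01,  4.19795573e+00,
       -2.59286076e-03,  4.00330521e-06]), 'position': array([ 165.85382538, -602.06006118,  230.33705165]), 'ee_rot': array([-1.33920450e-01,  9.90991602e-01,  9.59303622e-04, -1.95849406e-04]), 'contact_force': array([0.5207754 , 0.73654548, 0.17500396]), 'wrist_torque': array([-0.01457369,  0.01764981,  0.06630584]), 'gripper_width': 85.33035555976461}
```

View pics/scene0.png

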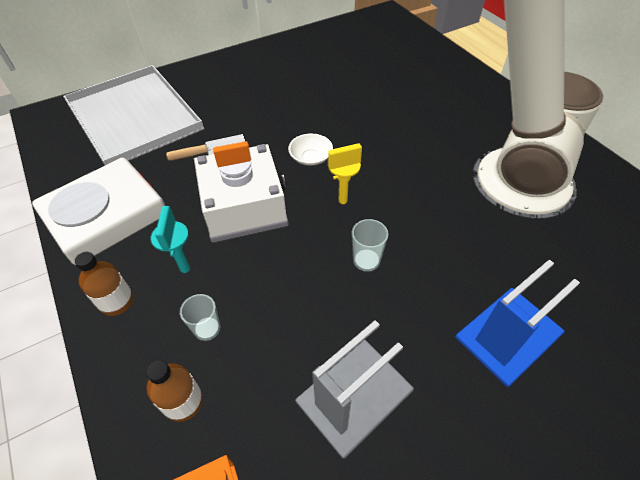

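View pics/top0.png

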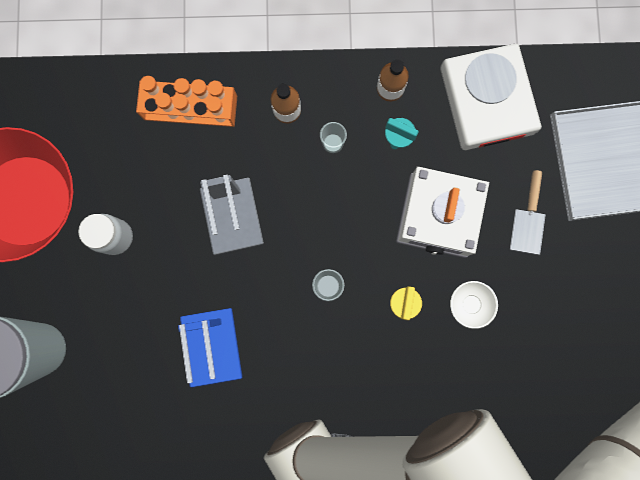

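The scene picture shows the orange bar on the white base at (232,154), the grey stand at (355,395) and the blue look-alike at (510,340). In the top picture the orange bar is at (452,204), the grey stand at (232,213), and the beakers at (334,137) and (328,285). The spindle candidates are orange (452,204), turquoise (401,132) and yellow (406,303). The orange one fits because it stands in the base. The stand candidates are grey (232,213) and blue (210,348), and the grey one fits.

```bash
cat > h.py <<'E'
import numpy as np,cv2
from bench import *
def cam(n):
    p=camera_params(n);R=cv2.Rodrigues(np.array(p['rvec'],float))[0];return np.array(p['mtx'],float),R,np.array(p['tvec'],float).ravel()
def ray(n,uv):
    K,R,t=cam(n);uv=np.atleast_2d(uv).astype(float)
    d=(np.linalg.inv(K)@np.c_[uv,np.ones(len(uv))].T).T@R
    return -R.T@t,d
def plane(n,uv,z):
    c,d=ray(n,uv);return c+d*((z-c[2])/d[:,2])[:,None]
def proj(n,P):
    p=camera_params(n);return cv2.projectPoints(np.atleast_2d(P).astype(float),np.array(p['rvec'],float),np.array(p['tvec'],float),np.array(p['mtx'],float),None)[0][:,0]
def tri(a,b):
    c1,d1=ray('top',a);c2,d2=ray('scene',b);d1,d2=d1[0],d2[0]
    s=np.linalg.lstsq(np.c_[d1,-d2],c2-c1,rcond=None)[0]
    p,q=c1+s[0]*d1,c2+s[1]*d2;return (p+q)/2,np.linalg.norm(p-q)
def big(m):
    c=max(cv2.findContours(m,cv2.RETR_EXTERNAL,cv2.CHAIN_APPROX_NONE)[0],key=cv2.contourArea);return c
E
python3 - <<'E'
from h import *
t=cv2.imread('pics/top0.png');s=cv2.imread('pics/scene0.png')
a=cv2.resize(t[150:270,385:505],None,fx=5,fy=5,interpolation=cv2.INTER_CUBIC);cv2.imwrite('pics/c1.png',a)
a=cv2.resize(t[165:265,190:270],None,fx=6,fy=6,interpolation=cv2.INTER_CUBIC);cv2.imwrite('pics/c2.png',a)
a=cv2.resize(s[130:245,180:300],None,fx=5,fy=5,interpolation=cv2.INTER_CUBIC);cv2.imwrite('pics/c3.png',a)
E
```

```text
(no output)
```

View pics/c1.png

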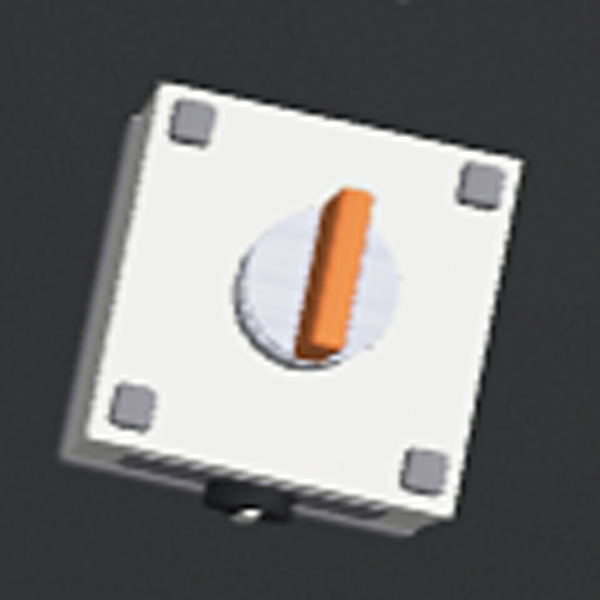

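View pics/c2.png

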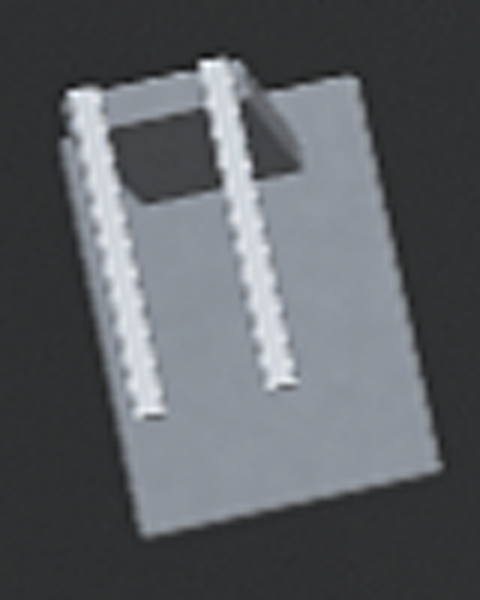

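View pics/c3.png

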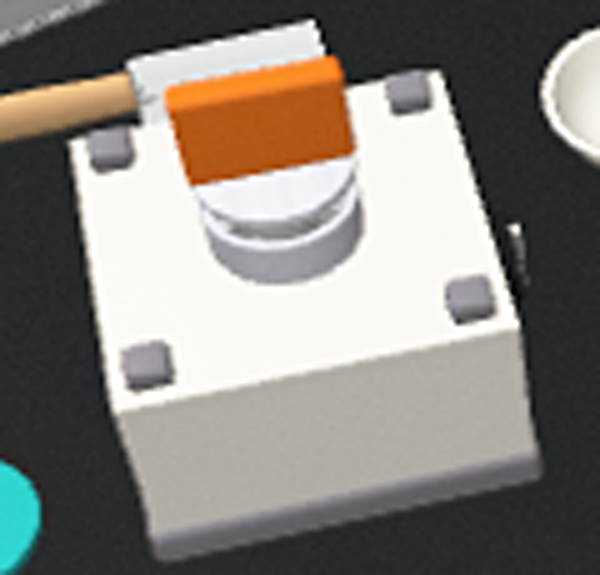

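The crops confirm it. The orange bar stands over the disc and collar of the white base, with the bar top's centre near crop (344,270). In the second crop the grey stand's prongs run from the post at the top, (85,95) and (213,65), to open ends at (150,412) and (283,383).

```bash
python3 - <<'E'
from h import *
np.set_printoptions(precision=1,suppress=True)
t=cv2.imread('pics/top0.png');s=cv2.imread('pics/scene0.png')
f=lambda L,o,k:(np.array(L,float)+.5)/k-.5+np.array(o)
# corner blocks z=99
cb=plane('top',f([(193,120),(482,184),(425,470),(133,405)],(385,150),5),99)
print(cb,cb.mean(0),[np.linalg.norm(cb[i]-cb[i-1]) for i in range(4)])
d=cb[0]-cb[3]+cb[1]-cb[2];print('blender +x yaw',np.degrees(np.arctan2(d[1],d[0])))
sb=plane('scene',f([(108,148),(408,90),(470,298),(148,362)],(180,130),5),99);print(sb,sb.mean(0))
# bar top via hsv bright
hsv=cv2.cvtColor(t,cv2.COLOR_BGR2HSV)
m=((hsv[...,0]<18)&(hsv[...,1]>130)&(hsv[...,2]>205)).astype(np.uint8)*255; m[:150]=0;m[270:]=0;m[:,:400]=0;m[:,500:]=0
c=big(m);pts=plane('top',c[:,0],165)[:,:2].astype(np.float32)
r=cv2.minAreaRect(pts);print('bar',r,len(c)); bx=cv2.boxPoints(r);print(bx)
# prongs z=150
P=plane('top',f([(85,95),(213,65),(150,412),(283,383)],(190,165),6),150);print('prong ends',P)
a=(P[0]+P[1])/2;b=(P[2]+P[3])/2;u=(a-b)/np.linalg.norm(a-b);print('len',np.linalg.norm(a-b),'gap c-c',np.linalg.norm(P[0]-P[1]),np.linalg.norm(P[2]-P[3]))
print('+x yaw',np.degrees(np.arctan2(u[1],u[0])),'origin from open',b+48*u)
B=plane('top',f([(140,538),(442,468),(355,76)],(190,165),6),12);print('base',B,'ctr',(B[0]+B[2])/2)
# scene prong ends
print('scene', plane('scene',[(376,324),(400,348),(320,374),(343,401)],150))
# beakers
for q,h in (((334,130),85),((328,285),70)): print(plane('top',[q],h))
for q in ((206,328),(367,261)): print('sc',plane('scene',[q],0))
st=read_state();print(st['position'])
E
```

```text
[[ 636.3 -195.9   99. ]
 [ 606.6 -312.1   99. ]
 [ 490.7 -282.5   99. ]
 [ 520.3 -166.3   99. ]] [ 563.5 -239.2   99. ] [np.float64(119.7665908078908), np.float64(119.9450933003985), np.float64(119.65588496590158), np.float64(119.91550635206362)]
blender +x yaw -14.29965428504939
[[ 608.3 -307.1   99. ]
 [ 491.6 -278.2   99. ]
 [ 521.1 -161.3   99. ]
 [ 636.1 -191.7   99. ]] [ 564.3 -234.6   99. ]
bar ((563.2981567382812, -239.39382934570312), (11.235563278198242, 61.05773162841797), 75.87506866455078) 68
[[ 532.3 -237.4]
 [ 591.5 -252.3]
 [ 594.3 -241.4]
 [ 535.1 -226.5]]
prong ends [[623.9 240.4 150. ]
 [632.6 198.9 150. ]
 [519.8 220.1 150. ]
 [528.  177.4 150. ]]
len 106.4053464579896 gap c-c 42.46114216199542 43.541791959280374
+x yaw 11.317060544532827 origin from open [571.  208.2 150. ]
base [[491.1 248.6  12. ]
 [513.2 140.3  12. ]
 [657.  169.5  12. ]] ctr [574. 209.  12.]
scene [[529.7 182.  150. ]
 [522.  226.4 150. ]
 [629.4 203.7 150. ]
 [621.9 246.9 150. ]]
[[736.3 -17.4  85. ]]
[[416.7   4.1  70. ]]
sc [[732.6 -14.9   0. ]]
sc [[417.1   8.3   0. ]]
[ 165.9 -602.1  230.3]
```

```bash
cat >> h.py <<'E'
from scipy.spatial.transform import Rotation as Ro
def go(x,y,z,jaw=None):
    st=read_state();R=Ro.from_quat(st['ee_rot']).as_matrix();d=R.T@(np.array([x,y,z])-st['position'])/1000
    cj=np.degrees(np.arctan2(R[1,1],R[0,1]))
    print('t',round(st['clock'],2),'pos',st['position'].round(1),'jaw',round(cj,1),'w',round(st['gripper_width'],1),'F',st['contact_force'].round(1),'T',st['wrist_torque'].round(2),'tilt',round(np.degrees(np.arccos(-R[2,2])),2),'j',st['joints'].round(2))
    print('shift',d.round(4), 'yaw',None if jaw is None else round((cj-jaw+90)%180-90,2))
E
python3 -c "
from h import *
go(563.5,-238,235,75.9)"
```

```text
t 0.1 pos [ 165.9 -602.1  230.3] jaw 105.4 w 85.3 F [0.5 0.7 0.2] T [-0.01  0.02  0.07] tilt 0.11 j [-1.04  0.39  0.01 -0.   -1.19 -0.26]
shift [-0.48    0.2455 -0.0042] yaw 29.49
```

>>> {"op": "send_rows", "data": {"translation": [[-0.04,0.02,-0.004],[-0.08,0.041,-0.004],[-0.12,0.061,-0.004],[-0.16,0.082,-0.004],[-0.2,0.102,-0.004],[-0.24,0.123,-0.004],[-0.28,0.143,-0.004],[-0.32,0.164,-0.004],[-0.36,0.184,-0.004],[-0.4,0.205,-0.004],[-0.44,0.225,-0.004],[-0.48,0.2455,-0.004]], "yaw": [2.5,5,7.5,10,12.5,15,17.5,20,22.5,25,27.5,29.5], "fingers": [0,0,0,0,0,0,0,0,0,0,0,0]}}

```text
clock: 1.3
position: [564.4, -236.4, 234.3]
ee_rot: [0.124, 0.992, 0.001, -0.001]
contact_force: [1.2, -1.4, -0.1]
gripper_width: 85.8
```

```bash
python3 -c "
from h import *
go(563.5,-238,235,75.9)
cv2.imwrite('pics/s1.png',get_image('scene'))"
```

```text
t 1.3 pos [ 564.4 -236.4  234.3] jaw 75.8 w 85.8 F [ 1.2 -1.4 -0.1] T [-0.04 -0.09  0.01] tilt 0.15 j [-0.13  0.36 -0.02 -0.   -1.19 -1.68]
shift [ 0.0004 -0.0018 -0.0007] yaw -0.09
```

View pics/s1.png

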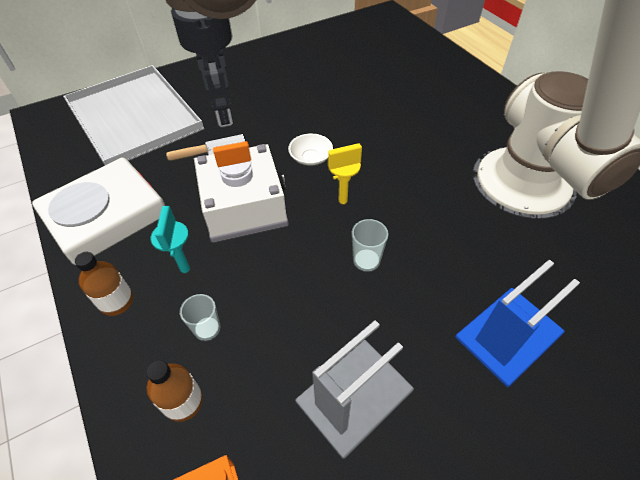

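>>> {"op": "send_rows", "data": {"translation": [[0,-0.001,0.03],[0,-0.001,0.06],[0,-0.001,0.085],[0,-0.001,0.098],[0,-0.001,0.102],[0,-0.001,0.102]], "yaw": [0,0,0,0,0,0], "fingers": [0,0,0,0,0,0]}}

```text
clock: 1.95
position: [569.2, -233.8, 131.8]
ee_rot: [0.122, 0.993, 0.001, 0.001]
contact_force: [-0.4, 0.2, 0.6]
gripper_width: 85.5
```

```bash
python3 -c "
from h import *
go(563.5,-238,131,75.9)
cv2.imwrite('pics/s2.png',cv2.resize(get_image('scene')[60:240,130:330],None,fx=3.3,fy=3.3))
cv2.imwrite('pics/t2.png',cv2.resize(get_image('top')[130:290,370:530],None,fx=3.6,fy=3.6))"
```

```text
t 1.95 pos [ 569.2 -233.8  131.8] jaw 76.0 w 85.5 F [-0.4  0.2  0.6] T [0.   0.07 0.02] tilt 0.14 j [-0.13  0.45 -0.15 -0.   -0.97 -1.69]
shift [ 0.0045 -0.0055  0.0008] yaw 0.13
```

View pics/s2.png

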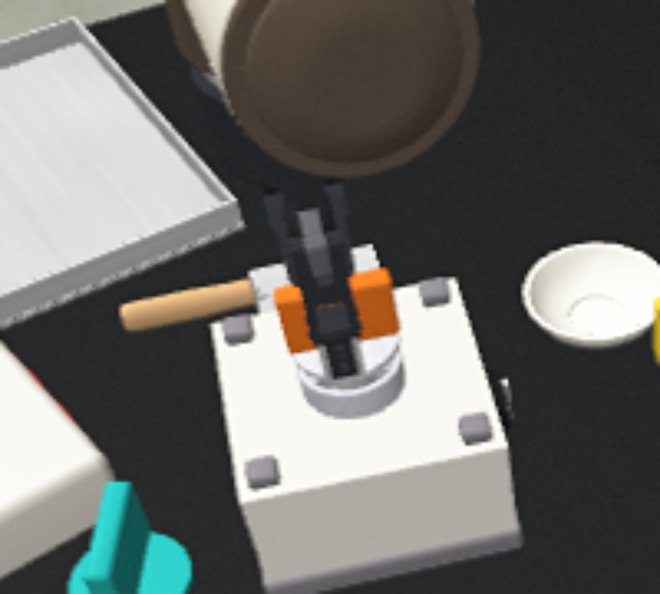

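The crop shows the open fingers straddling the orange bar at about crop (335,320), clear of the disc. The arm drifted about 5 mm on the way down, so I'm correcting that.

>>> {"op": "send_rows", "data": {"translation": [[0.0025,-0.003,0],[0.0045,-0.005,0],[0.0045,-0.005,0],[0.0045,-0.005,0]], "yaw": [0,0,0,0], "fingers": [0,0,0,0]}}

```text
clock: 2.45
position: [564.3, -237.8, 133.5]
ee_rot: [0.122, 0.993, 0.001, 0.002]
contact_force: [0.1, -1.2, -0.3]
gripper_width: 85.2
```

```bash
python3 -c "
from h import *
go(563.5,-238,131,75.9)"
```

```text
t 2.45 pos [ 564.3 -237.8  133.5] jaw 76.0 w 85.2 F [ 0.1 -1.2 -0.3] T [0.03 0.01 0.01] tilt 0.27 j [-0.14  0.44 -0.16 -0.   -0.96 -1.68]
shift [ 0.0007 -0.0004  0.0025] yaw 0.12
```

View pics/t2.png

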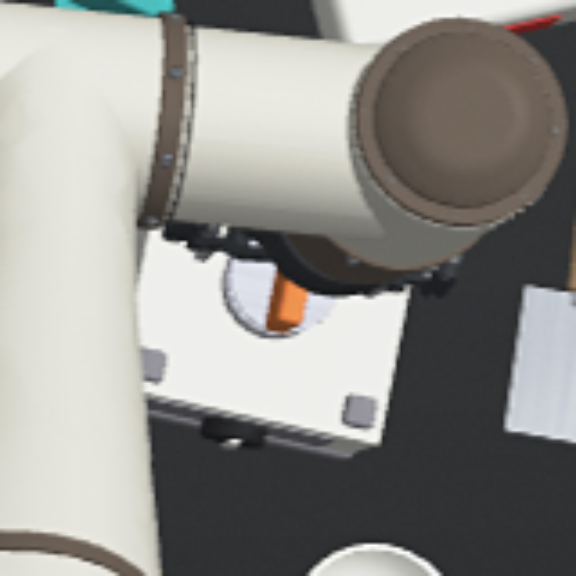

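The arm hides most of the bar from above, but the bar is centred under the gripper. Now I'll close partway.

>>> {"op": "send_rows", "data": {"translation": [[0,0,0.002],[0,0,0.002],[0,0,0.002],[0,0,0.002],[0,0,0.002],[0,0,0.002],[0,0,0.002],[0,0,0.002]], "yaw": [0,0,0,0,0,0,0,0], "fingers": [120,170,190,195,195,195,195,195]}}

```text
clock: 3.25
position: [564.3, -237.8, 131.5]
ee_rot: [0.122, 0.993, 0.001, 0.002]
contact_force: [0.1, 0.6, 0.3]
gripper_width: 19.8
```

```bash
python3 -c "
from h import *
go(563.5,-238,131,75.9)"
```

```text
t 3.25 pos [ 564.3 -237.8  131.5] jaw 76.0 w 19.8 F [0.1 0.6 0.3] T [-0.01  0.   -0.  ] tilt 0.28 j [-0.14  0.45 -0.16 -0.   -0.96 -1.68]
shift [ 0.0007 -0.0003  0.0005] yaw 0.12
```

>>> {"op": "send_rows", "data": {"translation": [[0,0,0],[0,0,0],[0,0,0],[0,0,0],[0,0,0]], "yaw": [0,0,0,0,0], "fingers": [205,215,255,255,255]}}

```text
clock: 3.75
position: [564.3, -237.9, 131.7]
ee_rot: [0.122, 0.993, 0.001, 0.002]
contact_force: [-0.5, -0.9, 0.6]
gripper_width: 13.5
```

```bash
python3 -c "
from h import *
go(563.5,-238,131,75.9)"
```

```text
t 3.75 pos [ 564.3 -237.9  131.7] jaw 76.0 w 13.5 F [-0.5 -0.9  0.6] T [-0.12  0.1   0.04] tilt 0.28 j [-0.14  0.45 -0.16 -0.   -0.96 -1.68]
shift [ 0.0008 -0.0003  0.0007] yaw 0.12
```

The bar is held at 13.5 mm with almost no side force. Now a gentle try counter-clockwise from above (negative yaw).

>>> {"op": "send_rows", "data": {"translation": [[0,0,0],[0,0,0],[0,0,0],[0,0,0]], "yaw": [-1,-2,-3,-3], "fingers": [255,255,255,255]}}

```text
clock: 4.15
position: [564.3, -238.1, 131.7]
ee_rot: [0.095, 0.995, 0.001, 0.002]
contact_force: [-0.0, -1.6, 0.1]
gripper_width: 13.4
```

```bash
python3 -c "
from h import *
go(564.3,-237.9,131,75.9)"
```

```text
t 4.15 pos [ 564.3 -238.1  131.7] jaw 79.0 w 13.4 F [-0.  -1.6  0.1] T [-0.45  0.07 -0.08] tilt 0.28 j [-0.14  0.45 -0.16 -0.   -0.96 -1.62]
shift [0.     0.0002 0.0007] yaw 3.14
```

>>> {"op": "send_rows", "data": {"translation": [[0,0,0],[0,0,0],[0,0,0],[0,0,0]], "yaw": [-1,-2,-3,-3], "fingers": [255,255,255,255]}}

```text
clock: 4.55
position: [564.3, -238.1, 131.7]
ee_rot: [0.07, 0.998, 0.001, 0.002]
contact_force: [-0.1, 0.3, 0.4]
gripper_width: 13.3
```

```bash
python3 -c "
from h import *
go(564.3,-237.9,131,75.9)"
```

```text
t 4.55 pos [ 564.3 -238.1  131.7] jaw 82.0 w 13.3 F [-0.1  0.3  0.4] T [-0.37  0.11 -0.59] tilt 0.29 j [-0.14  0.45 -0.16 -0.   -0.96 -1.57]
shift [0.     0.0002 0.0007] yaw 6.12
```

The torque rose to -0.59 N m, more than loosening should need, so I'll back off and try clockwise.

>>> {"op": "send_rows", "data": {"translation": [[0,0,0],[0,0,0],[0,0,0],[0,0,0],[0,0,0],[0,0,0],[0,0,0]], "yaw": [1.5,3,4.5,6,8,10,10], "fingers": [255,255,255,255,255,255,255]}}

```text
clock: 5.25
position: [564.3, -238.1, 131.9]
ee_rot: [0.156, 0.988, 0.001, 0.002]
contact_force: [-0.7, -1.1, 2.8]
gripper_width: 13.2
```

```bash
python3 -c "
from h import *
go(564.3,-237.9,131,75.9)"
```

```text
t 5.25 pos [ 564.3 -238.1  131.9] jaw 72.0 w 13.2 F [-0.7 -1.1  2.8] T [-0.24  0.16 -0.02] tilt 0.29 j [-0.14  0.45 -0.16 -0.   -0.96 -1.75]
shift [0.0001 0.0002 0.0009] yaw -3.89
```

Clockwise is easy and pushes the tool up, so that is the loosening way. I'll keep turning and lift with the thread.

>>> {"op": "send_rows", "data": {"translation": [[0,0,-0.0004],[0,0,-0.0009],[0,0,-0.0013],[0,0,-0.0017],[0,0,-0.0022],[0,0,-0.0026],[0,0,-0.0026]], "yaw": [5,10,15,20,25,30,30], "fingers": [255,255,255,255,255,255,255]}}

```text
clock: 5.95
position: [564.2, -237.9, 134.4]
ee_rot: [0.407, 0.914, 0.002, 0.002]
contact_force: [-0.8, -1.5, -0.5]
gripper_width: 13.0
```

```bash
python3 -c "
from h import *
go(564.3,-237.9,131,75.9)"
```

```text
t 5.95 pos [ 564.2 -237.9  134.4] jaw 42.0 w 13.0 F [-0.8 -1.5 -0.5] T [ 0.06  0.13 -0.05] tilt 0.28 j [-0.14  0.44 -0.16 -0.   -0.97 -2.27]
shift [-0.      0.      0.0034] yaw -33.87
```

>>> {"op": "send_rows", "data": {"translation": [[0,0,-0.0004],[0,0,-0.0009],[0,0,-0.0013],[0,0,-0.0017],[0,0,-0.0022],[0,0,-0.0026],[0,0,-0.0031],[0,0,-0.0037],[0,0,-0.0037],[0,0,-0.0037]], "yaw": [5,10,15,20,25,30,35,42,42,42], "fingers": [255,255,255,255,255,255,255,255,255,255]}}

```text
clock: 6.95
position: [563.7, -237.8, 137.2]
ee_rot: [0.706, 0.708, 0.002, 0.0]
contact_force: [0.5, -1.7, -4.7]
gripper_width: 13.0
```

```bash
python3 -c "
from h import *
go(564.3,-237.9,131,75.9)"
```

```text
t 6.95 pos [ 563.7 -237.8  137.2] jaw 0.2 w 13.0 F [ 0.5 -1.7 -4.7] T [-0.55 -0.02 -0.01] tilt 0.21 j [-0.14  0.44 -0.15 -0.   -0.97 -3.  ]
shift [-0.0002  0.0006  0.0062] yaw -75.68
```

>>> {"op": "send_rows", "data": {"translation": [[0,0,-0.001],[0,0,-0.002],[0,0,-0.002]], "yaw": [0,0,0], "fingers": [255,255,255]}}

```text
clock: 7.25
position: [563.7, -237.7, 139.1]
ee_rot: [0.705, 0.709, 0.002, 0.0]
contact_force: [-0.4, -0.8, -4.6]
gripper_width: 13.1
```

```bash
python3 -c "
from h import *
go(564.3,-237.9,137.2,75.9)"
```

```text
t 7.25 pos [ 563.7 -237.7  139.1] jaw 0.3 w 13.1 F [-0.4 -0.8 -4.6] T [-0.51 -0.07  0.01] tilt 0.21 j [-0.14  0.44 -0.15 -0.   -0.98 -3.  ]
shift [-0.0002  0.0006  0.0019] yaw -75.63
```

>>> {"op": "send_rows", "data": {"translation": [[0,0,-0.0015],[0,0,-0.003],[0,0,-0.005],[0,0,-0.005]], "yaw": [0,0,0,0], "fingers": [255,255,255,255]}}

```text
clock: 7.65
position: [563.8, -237.8, 144.7]
ee_rot: [0.705, 0.709, 0.002, 0.001]
contact_force: [0.1, -0.7, -2.2]
gripper_width: 13.1
```

```bash
python3 -c "
from h import *
go(564.3,-237.9,137.2,75.9)
cv2.imwrite('pics/s3.png',cv2.resize(get_image('scene')[60:240,130:330],None,fx=3.3,fy=3.3))"
```

```text
t 7.65 pos [ 563.8 -237.8  144.7] jaw 0.3 w 13.1 F [ 0.1 -0.7 -2.2] T [-0.43  0.01 -0.01] tilt 0.23 j [-0.14  0.43 -0.15 -0.   -0.99 -3.  ]
shift [-0.0001  0.0005  0.0075] yaw -75.62
```

View pics/s3.png

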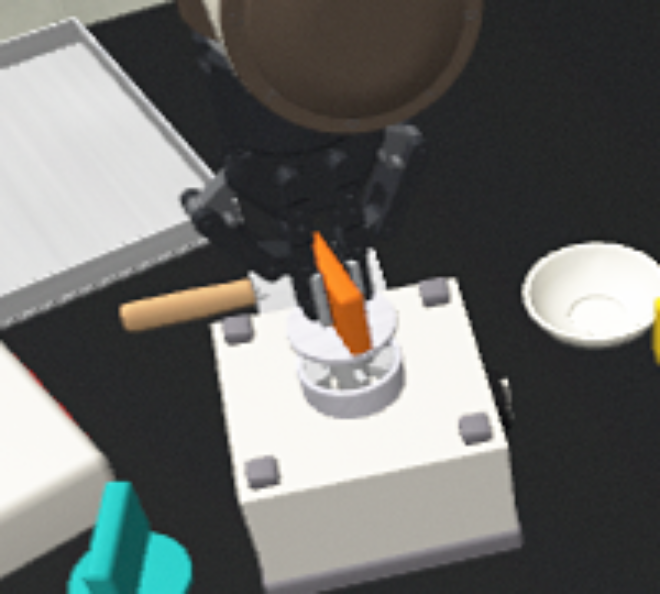

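The crop shows the disc near (345,330) well above the collar at (350,375) and upright, so the thread is free. I'll draw it up slowly.

>>> {"op": "send_rows", "data": {"translation": [[0,0,-0.004],[0,0,-0.008],[0,0,-0.012],[0,0,-0.016],[0,0,-0.02],[0,0,-0.024],[0,0,-0.028],[0,0,-0.032],[0,0,-0.036],[0,0,-0.04]], "yaw": [0,0,0,0,0,0,0,0,0,0], "fingers": [255,255,255,255,255,255,255,255,255,255]}}

```text
clock: 8.7
position: [563.6, -237.8, 185.0]
ee_rot: [0.705, 0.709, 0.002, 0.001]
contact_force: [-0.2, -0.3, -2.8]
gripper_width: 13.2
```

```bash
python3 -c "
from h import *
go(563.8,-237.8,240)"
```

```text
t 8.7 pos [ 563.6 -237.8  185. ] jaw 0.3 w 13.2 F [-0.2 -0.3 -2.8] T [-0.41 -0.12  0.01] tilt 0.23 j [-0.14  0.4  -0.09 -0.   -1.08 -3.  ]
shift [ 0.0001  0.0004 -0.055 ] yaw None
```

>>> {"op": "send_rows", "data": {"translation": [[0,0,-0.005],[0,0,-0.01],[0,0,-0.015],[0,0,-0.02],[0,0,-0.025],[0,0,-0.03],[0,0,-0.035],[0,0,-0.04],[0,0,-0.045],[0,0,-0.05],[0,0,-0.058],[0,0,-0.058]], "yaw": [0,0,0,0,0,0,0,0,0,0,0,0], "fingers": [255,255,255,255,255,255,255,255,255,255,255,255]}}

```text
clock: 9.9
position: [564.2, -238.2, 244.7]
ee_rot: [0.705, 0.709, 0.003, 0.002]
contact_force: [0.1, -0.7, -3.6]
gripper_width: 13.2
```

```bash
python3 -c "
from h import *
go(473,188,243,30)
s=get_image('scene');cv2.imwrite('pics/s4.png',s)
cv2.imwrite('pics/t4.png',get_image('top'))"
```

```text
t 9.9 pos [ 564.2 -238.2  244.7] jaw 0.3 w 13.2 F [ 0.1 -0.7 -3.6] T [-0.01 -0.02  0.  ] tilt 0.38 j [-0.14  0.35 -0.01 -0.   -1.21 -3.  ]
shift [ 0.4267 -0.089   0.0014] yaw -29.71
```

View pics/s4.png

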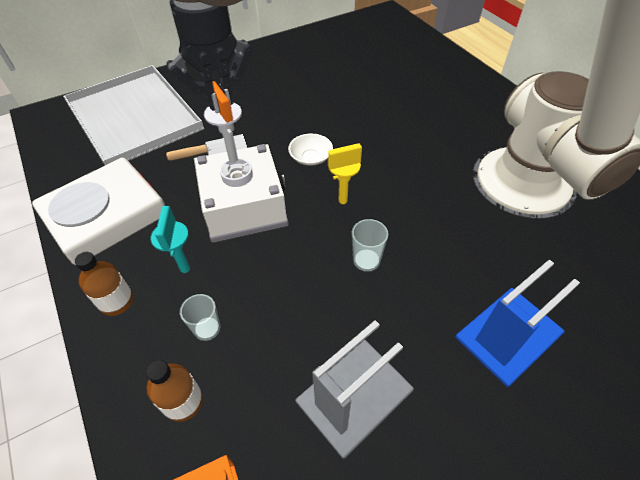

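The spindle is held upright above the collar. Its disc is at (222,113), the shaft tip near (233,163) and the collar at (236,172). I'll check the tip height against the projection.

```bash
python3 -c "
from h import *
s=cv2.imread('pics/s4.png')
for z in (110,120,133): print(z,proj('scene',[[564.2,-234,z]]))
print(proj('scene',[[564.2,-234,233]]))
cv2.imwrite('pics/s4c.png',cv2.resize(s[70:200,170:290],None,fx=4.5,fy=4.5,interpolation=cv2.INTER_CUBIC))"
```

```text
110 [[235.64396188 169.52871483]]
120 [[234.755493   165.62627234]]
133 [[233.57469991 160.4398475 ]]
[[223.38841636 115.69839791]]
```

View pics/s4c.png

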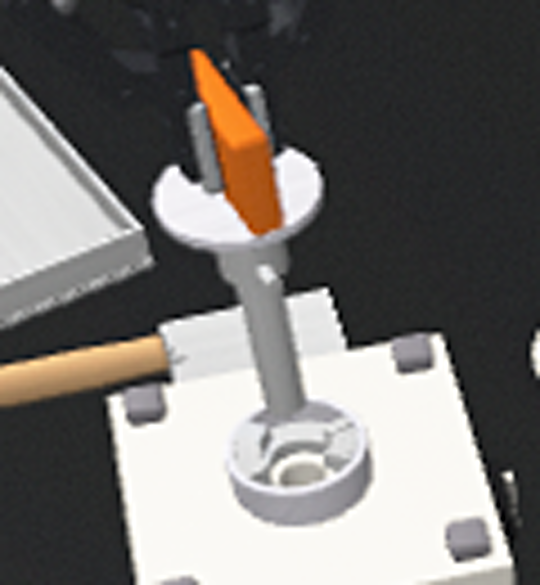

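The tip is visibly clear of the collar at about z = 130 mm, with nothing below it to hit. Next is the carry.

```bash
python3 -c "
from h import *
go(469,189.2,250,101.5)"
```

```text
t 10.0 pos [ 563.5 -237.9  243.2] jaw 0.3 w 13.0 F [ 0.9 -0.3 -2.7] T [ 0.02  0.06 -0.06] tilt 0.26 j [-0.14  0.35 -0.01 -0.   -1.2  -3.  ]
shift [ 0.4275 -0.0924 -0.0063] yaw 78.77
```

>>> {"op": "send_rows", "data": {"translation": [[0.008,-0.002,-0.003],[0.024,-0.005,-0.006],[0.044,-0.0095,-0.008],[0.066,-0.014,-0.008],[0.088,-0.019,-0.008],[0.11,-0.024,-0.008],[0.132,-0.0285,-0.008],[0.154,-0.033,-0.008],[0.176,-0.038,-0.008],[0.198,-0.043,-0.008],[0.22,-0.0475,-0.008],[0.242,-0.052,-0.008]], "yaw": [-5,-11,-17,-23,-29,-35,-41,-47,-53,-59,-65,-71], "fingers": [255,255,255,255,255,255,255,255,255,255,255,255]}}

```text
clock: 11.2
position: [509.8, 4.7, 251.2]
ee_rot: [0.161, 0.987, 0.001, 0.002]
contact_force: [-0.2, 0.8, -3.2]
gripper_width: 13.2
```

```bash
python3 -c "
from h import *
go(469,189.2,250,101.5)"
```

```text
t 11.2 pos [509.8   4.7 251.2] jaw 71.5 w 13.2 F [-0.2  0.8 -3.2] T [ 0.01 -0.04 -0.  ] tilt 0.24 j [ 0.33  0.17 -0.24 -0.   -1.16 -2.22]
shift [0.0972 0.1621 0.0015] yaw -29.98
```

>>> {"op": "send_rows", "data": {"translation": [[0.011,0.018,0],[0.022,0.037,0],[0.033,0.055,0],[0.044,0.073,0],[0.055,0.092,0],[0.066,0.11,0],[0.077,0.128,0],[0.086,0.144,0],[0.093,0.156,0],[0.097,0.162,0],[0.097,0.162,0]], "yaw": [-4,-8,-12,-16,-20,-24,-27,-30,-30,-30,-30], "fingers": [255,255,255,255,255,255,255,255,255,255,255]}}

```text
clock: 12.3
position: [468.9, 189.6, 251.3]
ee_rot: [-0.1, 0.995, 0.001, 0.002]
contact_force: [0.3, -0.5, -3.1]
gripper_width: 12.9
```

```bash
python3 -c "
from h import *
go(469,189.2,170,101.5)
cv2.imwrite('pics/s5.png',get_image('scene'))"
```

```text
t 12.3 pos [468.9 189.6 251.3] jaw 101.5 w 12.9 F [ 0.3 -0.5 -3.1] T [-0.05 -0.02 -0.04] tilt 0.21 j [ 0.71  0.16 -0.25  0.   -1.15 -2.08]
shift [ 0.0002 -0.0005  0.0813] yaw 0.03
```

View pics/s5.png

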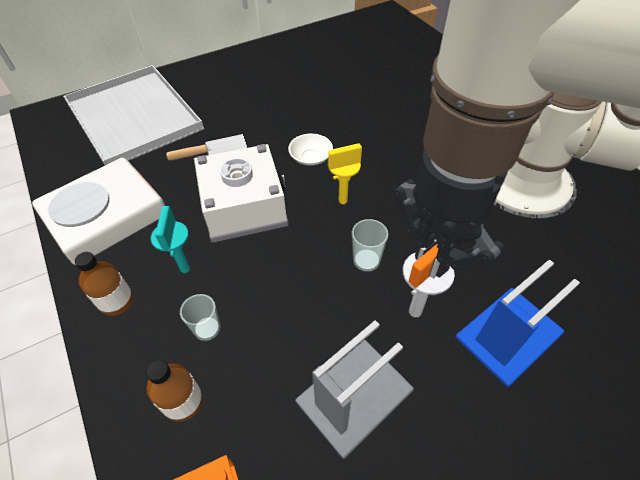

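The spindle is upright at (428,275), clear of beaker_b at (370,245) and in front of the grey fork's open end. The collar is empty at (237,172). I'll lower to sliding height.

>>> {"op": "send_rows", "data": {"translation": [[0,0,0.006],[0,0,0.014],[0,0,0.022],[0,0,0.03],[0,0,0.038],[0,0,0.046],[0,0,0.054],[0,0,0.062],[0,0,0.07],[0,0,0.077],[0,0,0.082],[0,0,0.082]], "yaw": [0,0,0,0,0,0,0,0,0,0,0,0], "fingers": [255,255,255,255,255,255,255,255,255,255,255,255]}}

```text
clock: 13.55
position: [468.8, 188.9, 168.5]
ee_rot: [-0.1, 0.995, 0.0, 0.001]
contact_force: [0.6, 0.4, -4.0]
gripper_width: 12.9
```

```bash
python3 -c "
from h import *
go(469,189.2,168.7,101.5)
s=get_image('scene');cv2.imwrite('pics/s6.png',cv2.resize(s[230:470,290:490],None,fx=2.5,fy=2.5,interpolation=cv2.INTER_CUBIC))
t=get_image('top');cv2.imwrite('pics/t6.png',cv2.resize(t[150:290,180:320],None,fx=4,fy=4,interpolation=cv2.INTER_CUBIC))
for n in('scene','top'):
  for z in (162,157,57): print(n,z,proj(n,[[469,189.2,z]]))
"
```

```text
t 13.55 pos [468.8 188.9 168.5] jaw 101.5 w 12.9 F [ 0.6  0.4 -4. ] T [-0.01 -0.03 -0.01] tilt 0.11 j [ 0.71  0.24 -0.37  0.   -0.95 -2.08]
shift [-0.0002  0.0003 -0.0002] yaw 0.0
scene 162 [[416.58677214 303.65132873]]
scene 157 [[416.00887494 305.43926896]]
scene 57 [[405.85632142 336.84997442]]
top 162 [[229.97333877 258.67426099]]
top 157 [[230.37671923 258.86510317]]
top 57 [[237.77918853 262.36726431]]
```

View pics/s6.png

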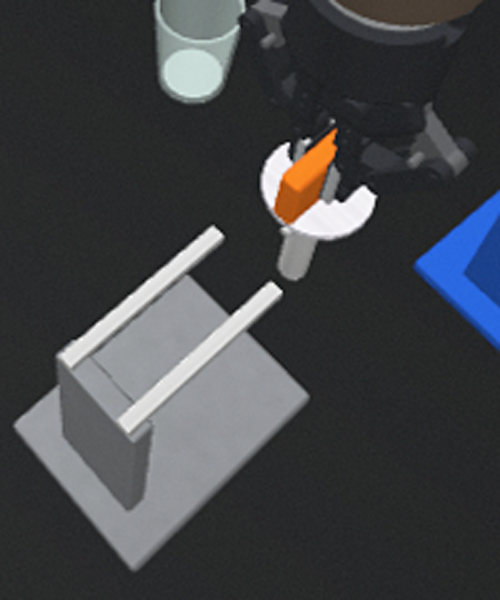

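View pics/t6.png

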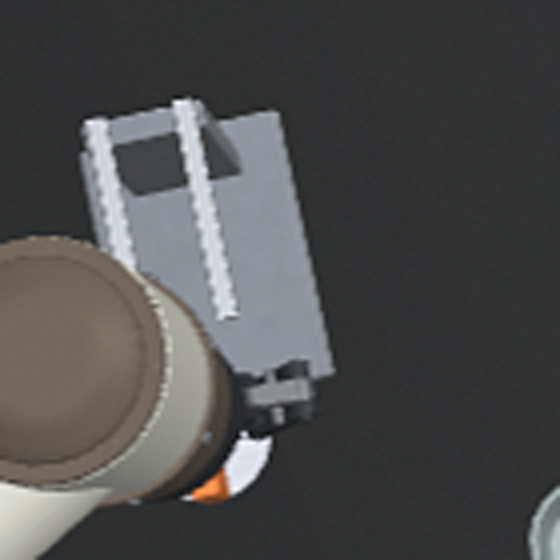

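```bash
python3 -c "
from h import *
a=np.linspace(0,2*np.pi,200)
for z in (157,162):
  p=proj('scene',np.c_[468.8+31*np.cos(a),188.9+31*np.sin(a),0*a+z]);print(z,'u',p[:,0].min(),p[:,0].max(),'vmax',p[:,1].max())
s=cv2.imread('pics/s6.png')
# white disc extents
g=cv2.cvtColor(s,cv2.COLOR_BGR2HSV);m=((g[...,2]>170)&(g[...,1]<40)).astype(np.uint8);m[:120]=0;m[:,:250]=0;m[:,400:]=0;m[260:]=0
n,l,st,c=cv2.connectedComponentsWithStats(m)
for q in st[1:]:
  if q[4]>300:print('disc px', 290+q[0]/2.5,290+(q[0]+q[2])/2.5,'vmax',230+(q[1]+q[3])/2.5)
print(plane('scene',[(417.8,305)],160),plane('scene',[(416.0,305)],160))
"
```

```text
157 u 393.348258754942 438.8125119246777 vmax 325.79999855700805
162 u 393.77522837343327 439.54392918541146 vmax 324.0936676869033
disc px 394.8 407.2 vmax 314.4
disc px 402.8 440.4 vmax 325.6
[[467.89095436 190.98104145 160.        ]] [[470.01387277 189.73694749 160.        ]]
```

The disc spans u 394.8–440.4, against a predicted 393.5–439.5, and its lower rim matches, so the sliding height is right. The scene camera bias is about 2 mm in +y. Target is (571.8, 211).

```bash
python3 -c "
from h import *
go(571.8,211,168.7,101.5)"
```

```text
t 13.65 pos [469.4 189.2 169.5] jaw 101.5 w 13.2 F [ 0.2  0.3 -2.7] T [-0.02  0.04 -0.  ] tilt 0.23 j [ 0.71  0.24 -0.37  0.   -0.95 -2.08]
shift [-0.1047  0.0009  0.0012] yaw 0.02
```

>>> {"op": "send_rows", "data": {"translation": [[-0.006,0.001,0.0005],[-0.012,0.001,0.0005],[-0.018,0.001,0.0005],[-0.024,0.001,0.0005],[-0.03,0.001,0.0005],[-0.036,0.001,0.0005],[-0.042,0.001,0.0005],[-0.046,0.001,0.0005],[-0.046,0.001,0.0005]], "yaw": [0,0,0,0,0,0,0,0,0], "fingers": [255,255,255,255,255,255,255,255,255]}}

```text
clock: 14.55
position: [514.9, 199.5, 169.0]
ee_rot: [-0.1, 0.995, 0.001, 0.002]
contact_force: [0.6, -0.2, -3.4]
gripper_width: 13.3
```

```bash
python3 -c "
from h import *
go(571.8,211,168.7,101.5)
s=get_image('scene');cv2.imwrite('pics/s7.png',cv2.resize(s[250:450,280:460],None,fx=3,fy=3,interpolation=cv2.INTER_CUBIC))"
```

```text
t 14.55 pos [514.9 199.5 169. ] jaw 101.5 w 13.3 F [ 0.6 -0.2 -3.4] T [-0.    0.02  0.07] tilt 0.23 j [ 0.66  0.31 -0.27  0.   -0.99 -2.03]
shift [-0.0581 -0.0001  0.0005] yaw -0.0
```

View pics/s7.png

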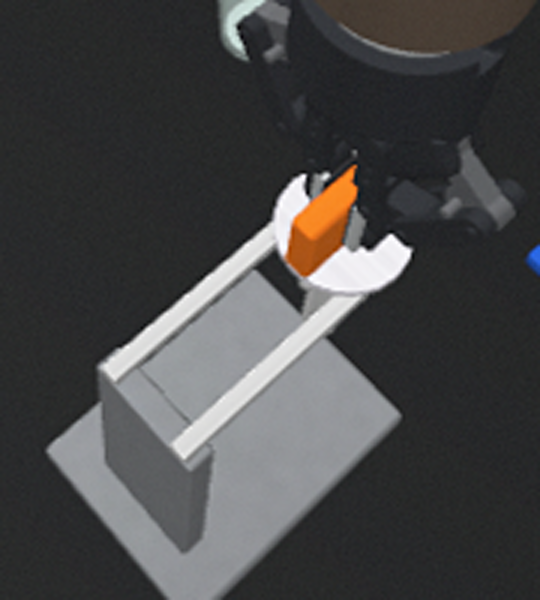

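The disc at crop (343,240) overlaps both prong tips, with the neck between them and no side force. Continuing the slide.

>>> {"op": "send_rows", "data": {"translation": [[-0.005,0,0.0005],[-0.01,0,0.0005],[-0.015,0,0.0005],[-0.02,0,0.0005],[-0.025,0,0.0005],[-0.03,0,0.0005],[-0.03,0,0.0005]], "yaw": [0,0,0,0,0,0,0], "fingers": [255,255,255,255,255,255,255]}}

```text
clock: 15.3
position: [544.5, 205.5, 168.5]
ee_rot: [-0.1, 0.995, 0.001, 0.002]
contact_force: [-0.1, 0.7, -2.6]
gripper_width: 13.3
```

```bash
python3 -c "
from h import *
go(571.8,211,168.7,101.5)"
```

```text
t 15.3 pos [544.5 205.5 168.5] jaw 101.5 w 13.3 F [-0.1  0.7 -2.6] T [-0.03  0.   -0.  ] tilt 0.22 j [ 0.64  0.36 -0.19  0.   -1.01 -2.01]
shift [-0.0278 -0.0001 -0.0001] yaw -0.01
```

>>> {"op": "send_rows", "data": {"translation": [[-0.005,0,0],[-0.01,0,0],[-0.015,0,0],[-0.02,0,0],[-0.025,0,0],[-0.028,0,0],[-0.028,0,0]], "yaw": [0,0,0,0,0,0,0], "fingers": [255,255,255,255,255,255,255]}}

```text
clock: 16.0
position: [572.4, 211.2, 168.4]
ee_rot: [-0.1, 0.995, 0.001, 0.002]
contact_force: [0.3, -0.6, -2.4]
gripper_width: 13.3
```

```bash
python3 -c "
from h import *
go(571.8,211,162,101.5)
s=get_image('scene');cv2.imwrite('pics/s8.png',cv2.resize(s[250:450,280:460],None,fx=3,fy=3,interpolation=cv2.INTER_CUBIC))"
```

```text
t 16.0 pos [572.4 211.2 168.4] jaw 101.5 w 13.3 F [ 0.3 -0.6 -2.4] T [0.02 0.06 0.02] tilt 0.22 j [ 0.62  0.41 -0.12  0.   -1.04 -1.99]
shift [ 0.0006 -0.0001  0.0064] yaw -0.02
```

View pics/s8.png

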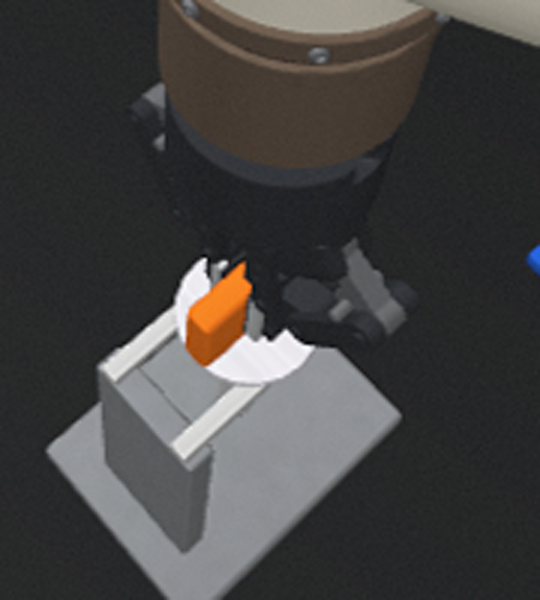

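The disc is now over both prongs at crop (245,320), centred side to side, with no contact force. I'll lower to contact.

>>> {"op": "send_rows", "data": {"translation": [[0,0,0.001],[0,0,0.002],[0,0,0.003],[0,0,0.004],[0,0,0.004]], "yaw": [0,0,0,0,0], "fingers": [255,255,255,255,255]}}

```text
clock: 16.55
position: [571.9, 211.0, 164.2]
ee_rot: [-0.1, 0.995, 0.0, 0.002]
contact_force: [0.2, -0.4, -3.3]
gripper_width: 12.8
```

>>> {"op": "send_rows", "data": {"translation": [[0,0,0.0005],[0,0,0.001],[0,0,0.001]], "yaw": [0,0,0], "fingers": [255,255,255]}}

```text
clock: 16.85
position: [571.8, 211.0, 163.1]
ee_rot: [-0.1, 0.995, 0.0, 0.001]
contact_force: [-0.2, -0.3, -3.1]
gripper_width: 13.1
```

>>> {"op": "send_rows", "data": {"translation": [[0,0,0.0005],[0,0,0.001],[0,0,0.001]], "yaw": [0,0,0], "fingers": [255,255,255]}}

```text
clock: 17.15
position: [571.8, 211.0, 162.0]
ee_rot: [-0.1, 0.995, 0.0, 0.001]
contact_force: [-0.8, 0.1, -3.1]
gripper_width: 13.2
```

>>> {"op": "send_rows", "data": {"translation": [[0,0,0.0005],[0,0,0.001],[0,0,0.001]], "yaw": [0,0,0], "fingers": [255,255,255]}}

```text
clock: 17.45
position: [571.9, 211.0, 161.7]
ee_rot: [-0.1, 0.995, 0.0, 0.002]
contact_force: [-1.5, 0.1, 1.0]
gripper_width: 13.4
```

Contact came at TCP z = 161.7, exactly the expected seat height. Releasing.

>>> {"op": "send_rows", "data": {"translation": [[0,0,0],[0,0,0],[0,0,0],[0,0,0],[0,0,0],[0,0,0],[0,0,0]], "yaw": [0,0,0,0,0,0,0], "fingers": [210,190,160,130,130,130,130]}}

```text
clock: 18.15
position: [571.9, 211.0, 161.7]
ee_rot: [-0.1, 0.995, 0.0, 0.002]
contact_force: [0.4, -0.7, 0.4]
gripper_width: 41.9
```

```bash
python3 -c "
from h import *
go(571.8,211,260,101.5)
s=get_image('scene');cv2.imwrite('pics/s9.png',cv2.resize(s[250:450,280:460],None,fx=3,fy=3,interpolation=cv2.INTER_CUBIC))"
```

```text
t 18.15 pos [571.9 211.  161.7] jaw 101.5 w 41.9 F [ 0.4 -0.7  0.4] T [0.06 0.03 0.09] tilt 0.2 j [ 0.62  0.41 -0.13  0.   -1.02 -1.99]
shift [-0.0002  0.0001 -0.0983] yaw -0.01
```

View pics/s9.png

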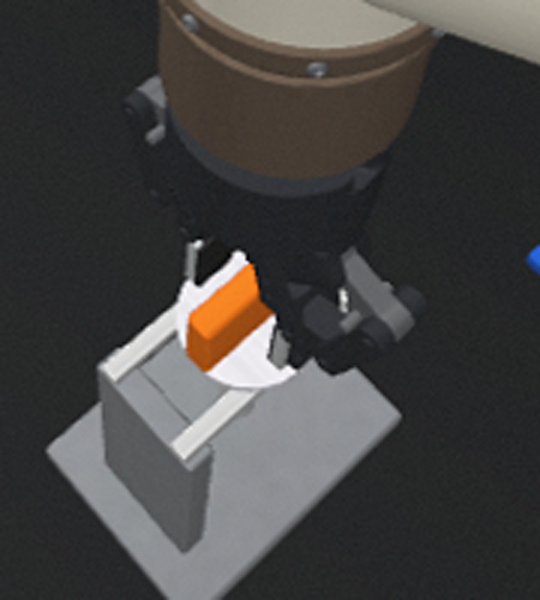

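The spindle hangs upright on the prongs, disc at crop (240,325), with the fingers clear on both sides. Retreating upward.

>>> {"op": "send_rows", "data": {"translation": [[0,0,-0.008],[0,0,-0.02],[0,0,-0.035],[0,0,-0.05],[0,0,-0.07],[0,0,-0.09],[0,0,-0.11],[0,0,-0.12],[0,0,-0.12]], "yaw": [0,0,0,0,0,0,0,0,0], "fingers": [130,130,130,130,130,130,130,130,130]}}

```text
clock: 19.1
position: [572.2, 211.2, 284.2]
ee_rot: [-0.1, 0.995, 0.001, 0.004]
contact_force: [0.3, 0.1, -0.6]
gripper_width: 41.6
```

>>> {"op": "send_rows", "data": {"translation": [[0.03,0,0],[0.07,0,0],[0.11,0,0],[0.15,0,0],[0.18,0,0],[0.18,0,0]], "yaw": [0,0,0,0,0,0], "fingers": [130,130,130,130,130,130]}}

```text
clock: 19.7
position: [392.5, 173.8, 282.5]
ee_rot: [-0.101, 0.995, 0.002, 0.003]
contact_force: [0.1, 0.2, 0.8]
gripper_width: 42.0
```

```bash
python3 -c "
from h import *
go(571.8,211,260,101.5)
s=get_image('scene');cv2.imwrite('pics/s10.png',s)
t=get_image('top');cv2.imwrite('pics/t10.png',cv2.resize(t[90:310,180:380],None,fx=2.7,fy=2.7,interpolation=cv2.INTER_CUBIC))
a=np.linspace(0,2*np.pi,200)
for z in (155,):
  p=proj('scene',np.c_[571.8+31*np.cos(a),211+31*np.sin(a),0*a+z]);print(z,p.min(0),p.max(0))
"
```

```text
t 19.7 pos [392.5 173.8 282.5] jaw 101.6 w 42.0 F [0.1 0.2 0.8] T [-0.   -0.04 -0.01] tilt 0.39 j [ 0.8   0.   -0.35  0.   -1.21 -2.17]
shift [-0.1829  0.0003  0.0237] yaw 0.09
155 [337.58830276 332.78728458] [386.06854731 378.98296293]
```

View pics/s10.png

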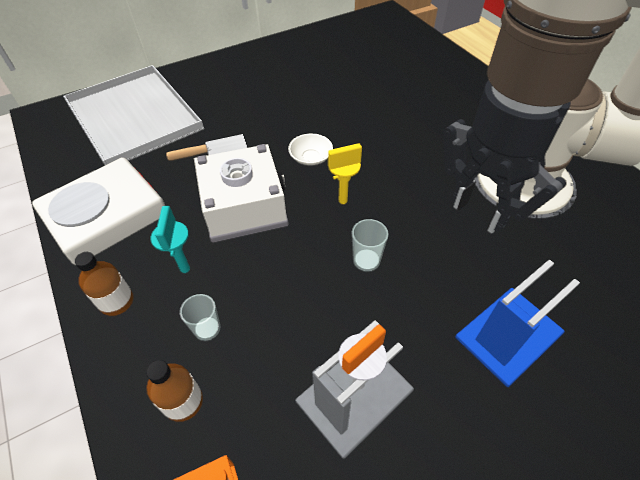

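View pics/t10.png

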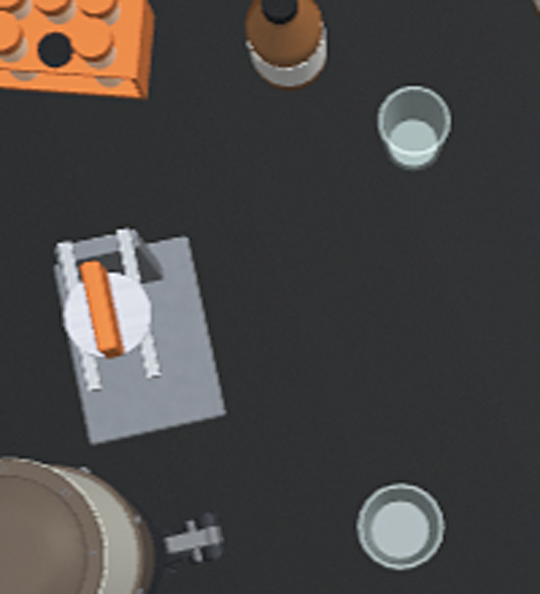

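The scene picture shows the spindle hanging level in the grey fork at (362,355). The top crop shows its disc at (107,314), centred across both prongs, and both beakers are where they were. One last numeric check, then I hand in.

```bash
python3 -c "
from h import *
p=plane('top',[(219.4,206.1)],155);print(p, 'fork(top) 571,208 ->',np.hypot(*(p[0,:2]-[571,208.2])))
print(plane('top',[(180+414/2.7,90+122/2.7)],85),plane('top',[(180+401/2.7,90+525/2.7)],70))
print(read_state()['joint_vel'].round(3));job_done()"
```

```text
[[571.65769951 209.58017576 155.        ]] fork(top) 571,208 -> 1.528873368777798
[[725.36132471 -15.69170398  85.        ]] [[417.79761616   3.00647377  70.        ]]
[-0.013  0.036  0.031  0.004  0.001 -0.001]
the job is handed in; nothing more can be done
```

The spindle is out of the blender base and hanging by its disc in the grey stand's fork. I handed the job in at about 20 s of the 58 s; no verdict is reported.

- **Unscrewing:** I tried counter-clockwise (seen from above) first and stopped at about 6° when the torque reached 0.6 N m, well under the 2.5 N m limit. Clockwise turned easily. I turned it to about 1.32 rad from the start and a gentle lift showed it was free.
- **Moving:** I drew it straight up, carried it upright, slid it into the fork and lowered it until it touched. I then let go and backed away.
- **Last checks:** The disc touched the prongs at exactly the expected height. From the top camera it sits about 1.5 mm from the marked place, and both views show it level. Nothing touches the gripper.

**Disagreements between measurements:**
- The two cameras differ by about 4 to 6 mm in y. I used positions relative to the base and the force readings to allow for this.
- During the fast first descent the arm drifted about 5 mm sideways; I corrected that before gripping.
- My two readings of beaker_a differ by about 11 mm. The first was a rough pixel pick; the beaker looks unmoved in the scene pictures, and the arm never went near it.

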